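# Tip the moulded roller out of the pan on the tipping stand

### The job

Lift the metal pan by its top strap, keeping the black roller in it, and set it level on the tipping stand with its two side pins in the slots and its open end over the grey tote, then let go of it. Take it again by its rear bar, tip it until that bar comes up against the two slanted stops and hold it there for a second, so that the roller drops into the tote; then lower it by the bar until it lies level on its rest, and let go. The pan stays in its slots throughout, and the other things on the bench stay where they are.

Things in the scene. Friction and masses are not known exactly. Their poses are not given: they have to be found in the camera images.
- pan: Loose open sheet-metal pan, 135 (x) by 90 mm (y), walls 40 mm high, 4 mm thick, 0.36 kg. Origin on its underside below the side pins; x to the open end (x = 70 mm), rear wall at x = -65 mm, z up. Side pins, 12 mm thick, reach out to y = +-66 mm at x = 0, z = 15 mm. A flat strap bridges it, a round bar is held out behind. Floor ribs (2.5 mm) hold the roller until tipped about 31 degrees.
- pan_axis (a point): middle of the line through the pan's two side pins (pan frame 0, 0, 15 mm)
- pan_strap (a point): centre of the flat strap over the pan, the carrying handle near the centre of mass: 12 mm thick in the pan's x, 90 mm long in y, 22 mm high (pan frame -12, 0, 79 mm); clear below it
- pan_bar (a point): centre of the pan's rear bar, the tipping handle: a round bar 12 mm thick, 166 mm long along the pan's y (pan frame -105, 0, 65 mm), joined to the pan by two thin struts at y = +-38 mm
- roller: the black plastic roller, 36 mm in diameter and 64 mm long along its own y, about 70 g; origin at its centre. It starts between the ribs in the pan (pan frame 36, 0, 22 mm)
- stand: Grey tipping stand, fixed. Origin on the bench below the pin axis; x towards the tote. Two cheeks at y = +-51 to 61 mm, each with a slot at x = 0: 15 mm wide from z = 99 to 113 mm, flaring to 50 mm at z = 132 mm. A rest across at x = -50 mm, top at z = 90 mm, carries the rear of the level pan.
- stand_axis (a point): where the middle of the pan's pin axis lies when the pan is in the slots (stand frame 0, 0, 105 mm); with the pan level its x then agrees with the stand's
- stop: Adjustable stop, fixed: two bare steel uprights on the stand at y = +-77 mm (12 mm wide), 230 mm high, with slanted heads that the ends of the pan's rear bar meet when the pan is tipped far enough (35 to 43 degrees, nose down, as the stop is set along the stand's x). Axes as the stand's.
- stop_face (a point): between the two heads, at the middle of their slanted rear faces; the faces look backwards and down (25 degrees below the stand's -x)
- tote: the low grey collecting tote, fixed, 190 mm (x) by 160 mm (y), 38 mm high, walls 5 mm; origin at the centre of its underside. It stands just beyond the stand
- spray_can: bystander: spray can 56 mm in diameter, 130 mm high; origin at the centre of its underside
- tape_roll: bystander: lying roll of tape, 84 mm across, 30 mm high
- screwdriver: bystander: screwdriver 160 mm long, lying along its x
- trim_part: bystander: curved black trim part about 210 mm long
- mug: bystander: white mug 80 mm across, 95 mm high
Mind the look-alikes: they are no part of the job. Leave any purple look-alike of the pan alone. Of the things that look like the roller, the smaller one is meant.

How it is judged (in metres and radians):
On the way, in this order (a step that is already met when the one before it is completed fails the run):
1. the pan lies level on the stand, pins in the slots, open end over the tote, roller still in it, and is let go (distance between pan_axis and stand_axis below 0.01 m and angle between pan's own z axis and vertical below 0.08 rad and x of pan_bar in the frame of stand below -0.09 m and x of roller in the frame of pan between 0.016 and 0.056 m and y of roller in the frame of pan between -0.03 and 0.03 m and z of roller in the frame of pan between 0.012 and 0.032 m and contact force between the fingers and pan below 0.1 N), for 0.2 s.
2. the pan, held by its rear bar, is tipped against the stop and held there (half a second at least) (contact force between pan and stop above 0.3 N and angle between pan's own z axis and vertical above 0.54 rad and distance between pan_axis and stand_axis below 0.015 m and contact force between the fingers and pan above 0.2 N and distance between the grasp point and pan_bar below 0.05 m), for 0.5 s.
3. the pan is lowered level on its rest, still held by its rear bar (distance between pan_axis and stand_axis below 0.01 m and angle between pan's own z axis and vertical below 0.08 rad and x of pan_bar in the frame of stand below -0.09 m and contact force between the fingers and pan above 0.2 N and distance between the grasp point and pan_bar below 0.05 m), for 0.1 s.
At the end, for the whole second after the job is handed in: The pan lies released and at rest on the stand, level within 0.08 rad, its pin axis within 10 mm of the stand's, open end towards the tote; the roller lies at rest inside the tote (distance between pan_axis and stand_axis below 0.01 m and angle between pan's own z axis and vertical below 0.08 rad and x of pan_bar in the frame of stand below -0.09 m and linear speed of pan below 0.02 m/s and linear speed of roller below 0.03 m/s and contact force between the fingers and pan below 0.1 N and x of roller in the frame of tote between -0.09 and 0.09 m and y of roller in the frame of tote between -0.075 and 0.075 m and z of roller in the frame of tote below 0.045 m); the robot touches nothing.
It fails at once if a bystander (spray can, tape roll, screwdriver, trim part, mug) was moved by more than 30 mm (distance of any of spray_can, tape_roll, screwdriver, trim_part, mug from where it was at the start of the episode above 0.03 m).
It fails at once if the roller fell beside the tote (on the bench or the floor) (height (world z) of roller below 0.03 m and not (x of roller in the frame of tote between -0.1 and 0.1 m and y of roller in the frame of tote between -0.085 and 0.085 m) and distance between roller and pan above 0.06 m).
It fails at once if the pan came out of its slots after it was tipped (z of roller in the frame of pan below -0.03 m and distance between pan_axis and stand_axis above 0.02 m).
It also fails if it takes over 67 s, if anything falls off the work surface, if the arm or the gripper's body presses on something with over 40 N, if the wrist force passes 120 N, or if a joint passes its speed limit or range.

### The arm

A 7-joint arm with a two-finger parallel gripper is mounted at the origin on the work surface. World frame = base frame: x ahead of the robot, y to its left, z up, the work surface at z = 0. Lengths are in mm, angles in rad, forces in N, time in s.
With the tool pointing down it reaches from about 400 to 875 mm from the base axis. Payload 4.4 kg.
Tool frame: the origin (TCP) lies on the centre line of the jaws, within the pads' length; the fingertips stand 25 mm ahead of it and the grasp point (between the pads) lies 6 mm ahead of it (ctrl.finger_overhang is the distance from the TCP to the fingertips, in mm); z points along the fingers, y is the line along which they close (so a half turn about z gives the same grasp; the last joint's range is limited). The gripper opens to 85 mm and grips with 20 to 120 N. Pads are 22 mm wide; open, the fingers measure 114 mm over their backs; the gripper's body (76 mm by 85 mm) begins 54 mm behind the grasp point. The pads swing forward as they close: fully open they stand 13 mm farther back than shut.
Start: joints at [1.061, 0.628, 0.038, 1.517, -0.027, 0.996, -0.02], TCP at [279.121, -587.034, 256.313] pointing down, gripper open.
Joint ranges: [-3.06, 3.06], [-0.37, 2.12], [-1.25, 1.32], [0.18, 2.47], [-1.1, 4.24], [0.23, 1.98], [-2.94, 2.94]. Speed limits (rad/s): [2.57, 2.57, 3.14, 3.14, 3.14, 3.14, 3.14].

### API

Orientations are given as [roll, pitch, yaw] about the fixed x, y, z axes, in that order (R = Rz(yaw) Ry(pitch) Rx(roll)).
In Python, from cell import ctrl gives the robot as it stands. The module is installed in compiled form; this text tells all that it offers.
- The arm moves only by the tool play_rows, never from a script. Its argument "targets" is a list of rows, each a list of 5 numbers: the closure, from 0 (fully open) to 1 (shut), then the shift along the tool's x, y, z in cm, then the turn about the tool's z in degrees. In form: [[gripper, dx, dy, dz, spin], ...]. A call has 1 to 10 rows; each row is the pose to reach, as a shift and turn from the pose commanded when the call began, along the tool's axes at that moment; what a row does not reach only later rows make up. A row lasts 1/10 s, in which the tool goes at most 50 mm and 8.59 degrees, less where a joint would pass 70% of its speed; a pose out of reach is approached as far as the arm can. A call with a gripper value outside its range is refused whole. The fingers move at their own pace and stop on an object; the grip force is fixed at half the most. Time passes only in rows, so rows that repeat a pose let the fingers close. It gives the time, the measured TCP pose, the force, the opening and the grip force at its end, in the units of the state.
- ctrl.read_state(): the state, without advancing time (a new reading comes with each control period).
- ctrl.get_image(name): name is "side" or "top"; returns (picture, depth): 420x560x3 uint8, red, green, blue; 420x560 float32, mm along the optical axis (not along the pixel's ray), 0 where there is no reading.
- ctrl.calibration(name): a dict with "vfov" (degrees; the focal length in pixels is half the picture's height over the tangent of half this angle, whatever the lens; pixels are square), "cx", "cy" (the principal point, pixels), "extrinsics" (4x4, takes a point from camera to world coordinates). Camera axes: x right, y down, z forward; pixel columns grow to the right and rows downward; lengths in mm; the calibration is good to about 2 mm. A picture is of the moment at which its call begins. calibration takes no time and is no camera call.
- ctrl.finish_job(): hands the job in; it is judged then, once.
Trained networks look in the newest picture that a camera, given by its name, has taken for a name from the list of things; names that differ only in an ending like _2 or _b are one class to them, and where a whole thing is asked for, a point or a joint stands for the part that bears it (a point fixed in the world has none). Each returns a list of dicts, best first, with "confidence" (0 to 1); they miss things now and then, are a little off and sometimes report something else, mostly with a low value. They report only what shows in the picture. A call takes as long as a camera call. They do not tell look-alikes from the thing itself.
- ctrl.search_frame(camera, name): "bbox" ([left, top, right, bottom] in pixels, round what is visible of it).
- ctrl.trace(camera, name): "pixels" (420x560 bool, what is visible of it) and "bbox" ([left, top, right, bottom] in pixels, round what is visible of it).
The state is a dict: "clock": time; "qpos": joint angles; "qd": joint speeds; "tau": joint torques, N m; "eef_pos": TCP position; "tool_rot": TCP orientation; "force": force on the tool from outside, world axes, zero at the start; "torque": the same for the moment, N m; "width": finger opening in mm; "gripper_force": force on a finger pad.
Only numpy, scipy, OpenCV 4.12 (cv2) and the standard library are available. Lean on these libraries where they do the work, as an engineer would, in place of code of your own. Each camera call takes 0.05 s, during which the arm holds its last target. There are 200 camera calls.

## Working session

There is one attempt and no reset: what is moved stays moved. The work goes in short steps, Python scripts to look and compute and a tool call to move; the robot and the scene stay as the last step left them, time stands still between calls to the robot, and variables do not carry over. Pictures are saved under pics/ and viewed, at most 12 in all, crops included, and the job is handed in when it is done.

Besides the shell and the picture viewer there is one more tool, called after "Request:" as name([rows], argument=value, ...), one row to a line, values as JSON. play_rows: Moves the arm, as the interface text tells. Its arguments: {"type":"object","properties":{"targets":{"type":"array"}},"required":["targets"]}

```bash
mkdir -p pics
cat > h.py <<'E'
import numpy as np, cv2
from cell import ctrl
def K(n):
    c=ctrl.calibration(n); f=210/np.tan(np.radians(c["vfov"])/2); return f,c["cx"],c["cy"],np.array(c["extrinsics"])
def cloud(n,d):
    f,cx,cy,E=K(n); v,u=np.mgrid[0:420,0:560]
    P=np.stack([(u-cx)*d/f,(v-cy)*d/f,d],-1)
    return P@E[:3,:3].T+E[:3,3]
def proj(n,p):
    f,cx,cy,E=K(n); q=(np.atleast_2d(p)-E[:3,3])@E[:3,:3]
    return np.c_[f*q[:,0]/q[:,2]+cx,f*q[:,1]/q[:,2]+cy]
E
python3 - <<'E'
from h import *
for n in("top","side"):
    im,d=ctrl.get_image(n); np.save(n+"_d.npy",d); cv2.imwrite(f"pics/{n}0.png",im[...,::-1])
    print(n,K(n))
    for o in("pan","pan_strap","pan_bar","roller","stand","stop","tote"):
        try: print(o,[(r["bbox"],round(r["confidence"],2)) for r in ctrl.search_frame(n,o)])
        except Exception as e: print(o,e)
s=ctrl.read_state();print(s["eef_pos"],s["tool_rot"],s["clock"])
E
```

```text
top (np.float64(408.8157618072838), 279.7930805984647, 207.6984043952125, array([[-1.15535281e-02, -9.82286458e-01,  1.87028954e-01,
         2.86473827e+02],
       [-9.99895047e-01,  1.29843055e-02,  6.42676897e-03,
        -8.25396989e+01],
       [-8.74136920e-03, -1.86935073e-01, -9.82333379e-01,
         1.20733958e+03],
       [ 0.00000000e+00,  0.00000000e+00,  0.00000000e+00,
         1.00000000e+00]]))
pan [([144.3, 169.6, 205.8, 233.8], 0.75), ([101.4, 284.3, 164.5, 347.2], 0.69)]
pan_strap [([145.0, 168.9, 207.7, 231.9], 0.94), ([99.6, 286.3, 162.7, 347.1], 0.86), ([176.8, 177.9, 200.2, 189.3], 0.51)]
pan_bar [([102.2, 285.7, 162.6, 348.8], 0.66), ([144.0, 170.4, 206.1, 237.4], 0.65), ([176.7, 175.2, 199.3, 190.1], 0.36)]
roller [([120.2, 164.2, 154.0, 179.4], 0.7), ([176.9, 176.4, 201.4, 189.8], 0.57)]
stand [([280.8, 165.5, 344.6, 234.4], 0.61)]
stop [([285.5, 176.8, 352.4, 207.1], 0.71)]
tote [([291.4, 112.4, 355.2, 183.0], 0.65)]
side (np.float64(481.32542656336847), 283.9656294619268, 214.68833331784185, array([[-9.71117928e-01, -1.72166339e-01,  1.65192984e-01,
         1.84622594e+02],
       [-2.38124347e-01,  6.55635687e-01, -7.16546329e-01,
         1.09054517e+03],
       [ 1.50587428e-02, -7.35187458e-01, -6.77696566e-01,
         1.25230340e+03],
       [ 0.00000000e+00,  0.00000000e+00,  0.00000000e+00,
         1.00000000e+00]]))
pan [([309.0, 315.3, 365.5, 395.5], 0.67), ([206.1, 274.8, 273.3, 320.5], 0.57)]
pan_strap [([204.6, 275.9, 276.6, 321.9], 0.76), ([309.1, 317.1, 365.8, 391.9], 0.6)]
pan_bar [([205.3, 271.6, 273.8, 320.8], 0.85), ([308.7, 318.6, 365.6, 397.8], 0.61)]
roller [([213.0, 281.1, 230.8, 301.7], 0.73), ([181.1, 313.7, 205.7, 346.6], 0.61)]
stand [([244.9, 183.3, 300.1, 245.7], 0.85)]
stop [([253.4, 162.5, 286.3, 236.6], 0.88)]
tote [([199.0, 184.3, 254.1, 229.7], 0.68)]
[ 279.13343466 -587.01529856  256.32422671] [-3.14157762e+00 -5.58071099e-05  4.43763503e-01] 0.8
```

Run:
```python
import cv2
t=cv2.imread("pics/top0.png");s=cv2.imread("pics/side0.png")
a=cv2.resize(t[100:360,80:380],(800,693))[:600]
cv2.imwrite("pics/topc.png",cv2.resize(t[100:360,90:400],(715,600),interpolation=cv2.INTER_CUBIC))
cv2.imwrite("pics/sidec.png",cv2.resize(s[150:410,170:430],(600,600),interpolation=cv2.INTER_CUBIC))
```

```text
(no output)
```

View pics/topc.png

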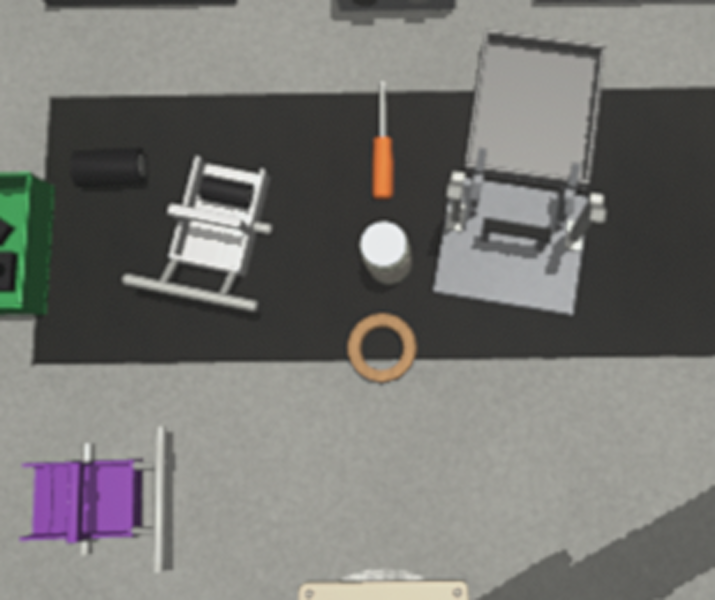

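View pics/sidec.png

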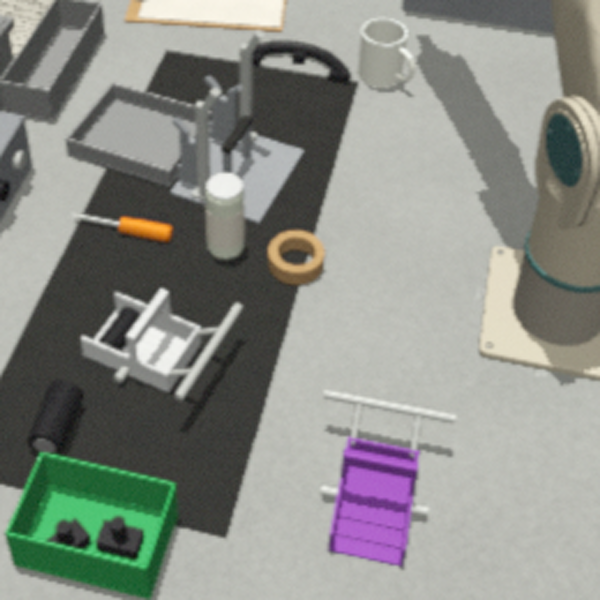

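The metal pan is at top-crop (220,230), i.e. full-image (175,201). The purple look-alike, crop (90,500), is to be left alone. There are two black rollers: crop (227,187), small and in the pan, which is the one meant, and crop (110,168), larger and loose on the mat. The stand is at crop (520,235) with the tote above it. Both point roughly to +x. Next I fit the poses.

Run:
```python
from h import *
print(ctrl.finger_overhang)
def rect(P,lab):
    if len(P)<8: print(lab,len(P));return
    r=cv2.minAreaRect(P[:,:2].astype(np.float32)); print(lab,len(P),"ctr",np.round(r[0],1),"size",np.round(r[1],1),"ang",round(r[2],1),"z",np.round(np.percentile(P[:,2],[5,50,95]),1))
C={n:cloud(n,np.load(n+"_d.npy")) for n in("top","side")}
for n,(pb,sb,tb) in {"top":((140,165,210,240),(275,160,360,245),(288,108,360,186)),"side":((200,270,280,325),(240,160,305,250),(195,182,258,232))}.items():
    def reg(b): return C[n][b[1]:b[3],b[0]:b[2]].reshape(-1,3)
    P=reg(pb)
    print(n); print(" pan ctr",P[P[:,2]>25].mean(0))
    rect(P[P[:,2]>82],"strap")
    Q=P[(P[:,2]>50)&(P[:,2]<80)]
    # bar: small x side
    Q=Q[Q[:,0]<np.median(P[P[:,2]>82][:,0])-50]; rect(Q,"bar")
    rect(P[(P[:,2]>33)&(P[:,2]<46)],"walls")
    rect(P[(P[:,2]>12)],"all")
    S=reg(sb); print(" stand hist",np.histogram(S[:,2],np.arange(-10,250,10)))
    rect(S[S[:,2]>190],"heads"); 
    for s in S[S[:,2]>205][::6]: print(np.round(s),end=" ")
    rect(S[(S[:,2]>118)&(S[:,2]<140)],"cheeks")
    rect(S[(S[:,2]>80)&(S[:,2]<96)],"rest")
    T=reg(tb); rect(T[(T[:,2]>28)&(T[:,2]<45)],"tote")
```

```text
25.0
top
 pan ctr [539.40409275 222.18310476  71.20347377]
strap 166 ctr [438.8  73.1] size [432.8  48.2] ang 52.0 z [  85.6   90.9 1207.3]
bar 287 ctr [465.4 227.4] size [165.6  33.9] ang 77.4 z [56.9 70.  73.8]
walls 524 ctr [563.6 257.5] size [192.2 147.1] ang 77.6 z [34.4 39.6 44.5]
all 1417 ctr [489.1 116.7] size [531.1 202.3] ang 65.4 z [18.5 41.6 91.3]
 stand hist (array([ 680, 4540, 1012,   73,  150,   72,   28,   21,   20,   79,  154,
         38,   38,   73,   54,   11,    7,    2,    4,    4,   29,   20,
         13,   26,   47]), array([-10,   0,  10,  20,  30,  40,  50,  60,  70,  80,  90, 100, 110,
       120, 130, 140, 150, 160, 170, 180, 190, 200, 210, 220, 230, 240]))
heads 165 ctr [ 415.1 -149.4] size [168.2 277.2] ang 79.6 z [ 197.9  229.3 1207.3]
[ 286.  -83. 1207.] [553. -93. 209.] [547. -95. 221.] [541. -90. 235.] [539. -90. 233.] [ 286.  -83. 1207.] [536. -99. 234.] [533. -99. 234.] [532. -92. 230.] [530. -97. 228.] [ 522. -240.  210.] [ 521. -254.  213.] [ 515. -246.  229.] [ 511. -243.  234.] [ 509. -241.  231.] [ 507. -239.  229.] [ 504. -238.  231.] [ 502. 
[... 876 characters left out ...]
  30,  40,  50,  60,  70,  80,  90, 100, 110,
       120, 130, 140, 150, 160, 170, 180, 190, 200, 210, 220, 230, 240]))
heads 122 ctr [390.7 427.1] size [  96.4 1386. ] ang 13.3 z [ 191.7  215.8 1252.3]
[ 185. 1091. 1252.] [ 506. -242.  232.] [ 506. -241.  228.] [ 502. -238.  227.] [ 520. -241.  213.] [ 512. -235.  214.] [ 185. 1091. 1252.] [533. -89. 235.] [530. -91. 229.] [542. -85. 223.] [540. -87. 217.] [536. -88. 213.] [ 185. 1091. 1252.] [ 185. 1091. 1252.] cheeks 281 ctr [ 549.  -110.2] size [114.4 277.4] ang 11.1 z [118.9 129.5 136.5]
rest 257 ctr [ 543.8 -110.4] size [107.8 276.3] ang 10.6 z [81.2 89.5 94.9]
tote 367 ctr [ 703.8 -202.5] size [168.7 340.7] ang 78.5 z [28.6 35.3 41.6]
```

```bash
cat >> h.py <<'E'
from scipy.spatial import cKDTree
from scipy.optimize import least_squares
def box(a,b,n=4.):
    g=np.stack(np.meshgrid(*[np.linspace(l,h,max(2,int((h-l)/n)+1)) for l,h in zip(a,b)],indexing="ij"),-1).reshape(-1,3); return g
PAN=np.vstack([box((-18,-45,90),(-6,45,90)),box((-18,-45,68),(-18,45,90)),box((-6,-45,68),(-6,45,90)),
 box((-108,-83,70),(-102,83,70)),box((-105,-83,71),(-105,83,71)),box((-111,-83,65),(-111,83,65)),box((-99,-83,65),(-99,83,65)),
 box((-65,-45,15),(-61,45,40)),box((-65,41,15),(70,45,40)),box((-65,-45,15),(70,-41,40)),
 box((-4,45,21),(4,66,21)),box((-4,-66,21),(4,-45,21))])
def T(p,X): c,s=np.cos(p[2]),np.sin(p[2]); return np.c_[X[:,0]*c-X[:,1]*s+p[0],X[:,0]*s+X[:,1]*c+p[1],X[:,2]+(p[3] if len(p)>3 else 0)]
def inv(p,W): c,s=np.cos(p[2]),np.sin(p[2]); D=W[:,:2]-np.array(p[:2]); return np.c_[D[:,0]*c+D[:,1]*s,-D[:,0]*s+D[:,1]*c,W[:,2]-(p[3] if len(p)>3 else 0)]
def fitpan(W,p):
    t=cKDTree(PAN)
    W=W[(t.query(inv(p,W))[0]<25)]
    for _ in range(2):
        r=least_squares(lambda q:t.query(inv(q,W))[0],p,loss="soft_l1",f_scale=3,diff_step=1e-4); p=r.x
    return p,np.median(t.query(inv(p,W))[0]),len(W)
E
cat > m.py <<'E'
from h import *
C={}
for n in("top","side"):
    d=np.load(n+"_d.npy"); c=cloud(n,d)[d>0]; C[n]=c
    W=c[(abs(c[:,0]-560)<160)&(abs(c[:,1]-210)<140)&(c[:,2]>17)&(c[:,2]<120)]
    print(n,"pan",fitpan(W,[565,205,-.22,0.]))
    S=c[(abs(c[:,0]-560)<100)&(abs(c[:,1]+175)<110)&(c[:,2]>60)&(c[:,2]<260)]
    L=inv([560,-180,-.18],S)
    for nm,lo,hi in(("up",150,240),("cheek",122,140),("rest",84,96)):
        M=L[(L[:,2]>lo)&(L[:,2]<hi)]
        for k,m in (("L",M[:,1]>35),("R",M[:,1]<-25),("mid",abs(M[:,1]-5)<30)):
            q=M[m]
            if len(q)>5: print(nm,k,len(q),np.round(np.percentile(q,[3,50,97],axis=0),0).tolist(), "xs",np.round(np.sort(q[:,0])[::max(1,len(q)//14)]).astype(int).tolist())
E
python3 m.py
```

```text
top pan (array([ 5.57632337e+02,  2.07811043e+02, -2.16314818e-01,  1.52380794e+00]), np.float64(2.2849219567830414), 1025)
up L 65 [[-45.0, 74.0, 197.0], [-31.0, 81.0, 226.0], [-11.0, 87.0, 235.0]] xs [-46, -44, -43, -41, -39, -38, -36, -35, -31, -27, -25, -21, -17, -16, -14, -12, -9]
up R 87 [[-44.0, -79.0, 154.0], [-27.0, -71.0, 213.0], [-10.0, -66.0, 235.0]] xs [-45, -43, -41, -39, -38, -35, -31, -27, -25, -23, -19, -17, -15, -12, -10]
cheek L 51 [[-26.0, 56.0, 123.0], [-6.0, 61.0, 130.0], [42.0, 84.0, 137.0]] xs [-26, -26, -25, -18, -16, -14, -12, -9, -6, -5, 27, 31, 34, 36, 37, 39, 42]
cheek R 60 [[-25.0, -73.0, 123.0], [-5.0, -53.0, 130.0], [41.0, -47.0, 138.0]] xs [-26, -25, -20, -18, -15, -13, -10, -5, -3, 28, 31, 34, 35, 38, 40]
rest L 32 [[-46.0, 36.0, 87.0], [-36.0, 42.0, 92.0], [-6.0, 84.0, 95.0]] xs [-47, -45, -44, -42, -42, -40, -38, -37, -35, -33, -33, -31, -30, -26, -25, -8]
rest R 41 [[-44.0, -75.0, 85.0], [-33.0, -35.0, 90.0], [13.0, -26.0, 95.0]] xs [-45, -44, -44, -42, -40, -39, -38, -37, -36, -35, -33, -33, -31, -29, -25, -24, -20, -9, -7, 10, 31]
rest mid 128 [
[... 685 characters left out ...]
-24, -23, -23, -19, -18, -15, -13, 26, 29, 29, 32, 35, 38, 38]
cheek R 46 [[-29.0, -74.0, 122.0], [-16.0, -62.0, 129.0], [37.0, -44.0, 137.0]] xs [-31, -28, -27, -24, -21, -20, -19, -17, -16, -14, -11, -8, 30, 33, 35, 39]
rest L 59 [[-48.0, 37.0, 84.0], [-21.0, 64.0, 90.0], [28.0, 89.0, 95.0]] xs [-48, -47, -43, -40, -37, -30, -27, -23, -18, -2, 6, 13, 16, 23, 28]
rest R 53 [[-46.0, -80.0, 85.0], [-11.0, -50.0, 90.0], [20.0, -26.0, 95.0]] xs [-48, -42, -39, -35, -28, -27, -25, -20, -16, -11, -9, -5, 1, 2, 8, 13, 15, 20]
rest mid 55 [[-50.0, -22.0, 84.0], [-43.0, 8.0, 90.0], [-33.0, 33.0, 95.0]] xs [-51, -49, -48, -48, -48, -48, -47, -45, -44, -43, -42, -40, -39, -38, -37, -36, -35, -33, -32]
```

Request:
play_rows([
  [0,0,0,-5,0],
  [0,2,-2,-8,-2],
  [0,6,-6,-8,-6],
  [0,9,-9.5,-8,-10],
  [0,12.5,-13,-8,-14],
  [0,16,-16.5,-8,-18],
  [0,19,-20,-8,-21],
  [0,22.5,-23.5,-8,-23],
  [0,26,-27,-8,-25],
  [0,29,-30.3,-8,-26],
])

```text
clock: 1.8
eef_pos: [411.6, -186.5, 336.8]
tool_rot: [3.14, -0.001, 0.9]
force: [0.9, -0.3, -0.4]
width: 85.4
gripper_force: 0.0
```

```bash
cat >> h.py <<'E'
def go(x,y,z,yaw,grasp=True):
    s=ctrl.read_state(); p=np.array(s["eef_pos"]); w=s["tool_rot"][2]
    d=np.array([x,y,z+(6 if grasp else 0)])-p
    print("t",s["clock"],"tcp",p.round(1),"rot",np.round(s["tool_rot"],3),"width",s["width"],"F",np.round(s["force"],1),"gf",s["gripper_force"],"q",np.round(s["qpos"],2))
    print("cm dx %.2f dy %.2f dz %.2f spin %.1f"%((np.cos(w)*d[0]+np.sin(w)*d[1])/10,(np.sin(w)*d[0]-np.cos(w)*d[1])/10,-d[2]/10,-np.degrees((yaw-w+np.pi)%(2*np.pi)-np.pi)))
E
python3 -c "
from h import *
go(544.3,210.4,200,1.351)"
```

```text
t 1.8 tcp [ 411.6 -186.5  336.8] rot [ 3.14e+00 -1.00e-03  9.00e-01] width 85.44023157519224 F [ 0.9 -0.3 -0.4] gf 0.0 q [ 0.51  0.25 -0.19  1.92  0.06  0.97 -0.37]
cm dx 39.33 dy -14.30 dz 13.08 spin -25.9
```

Request:
play_rows([
  [0,3.9,-1.4,0,-3],
  [0,8.3,-3,0,-6],
  [0,12.7,-4.6,0,-9],
  [0,17,-6.2,0,-12],
  [0,21.5,-7.8,3,-15],
  [0,26,-9.4,5,-18],
  [0,30.5,-11,7,-21],
  [0,35,-12.7,10,-24],
  [0,39.3,-14.3,13,-26],
  [0,39.3,-14.3,13,-26],
])

```text
clock: 2.8
eef_pos: [543.5, 212.2, 204.0]
tool_rot: [-3.139, -0.002, 1.357]
force: [-1.4, -0.9, -0.8]
width: 85.6
gripper_force: 0.0
```

Run:
```python
from h import *
go(544.3,210.4,79,1.351)
ims=[]
for n in("top","side"):
    im,d=ctrl.get_image(n); ims.append(im)
    c=cloud(n,d)[d>0]
    W=c[(abs(c[:,0]-560)<160)&(abs(c[:,1]-210)<140)&(c[:,2]>17)&(c[:,2]<95)]
    print(n,fitpan(W,[556,207.8,-.22,0.]))
    u,v=proj(n,[556,208,80])[0]; u,v=int(u),int(v)
    ims[-1]=cv2.resize(im[v-55:v+55,u-70:u+70],(560,440))[...,::-1]
cv2.imwrite("pics/g1.png",cv2.resize(np.hstack(ims),(800,314)))
```

```text
t 2.8 tcp [543.5 212.2 204. ] rot [-3.139e+00 -2.000e-03  1.357e+00] width 85.61413206700593 F [-1.4 -0.9 -0.8] gf 0.0 q [-0.19  0.62 -0.35  1.76  0.27  0.82 -0.89]
cm dx -0.16 dy 0.12 dz 11.90 spin 0.3
top (array([ 5.56265405e+02,  2.08524977e+02, -2.15857337e-01,  1.24590539e+00]), np.float64(2.4356140170776026), 439)
side (array([ 5.54859714e+02,  2.07904707e+02, -2.24640743e-01,  1.42385963e+00]), np.float64(2.3369422738234666), 986)
```

View pics/g1.png

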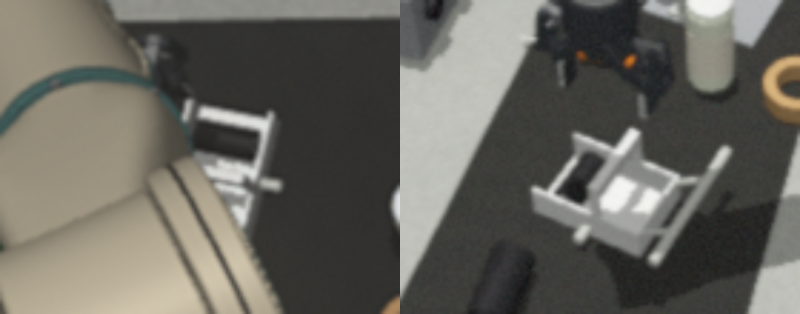

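The side view shows the open gripper straddling above the strap (615,165), with the small roller in the metal pan at (580,175). Descending to grip it.

Request:
play_rows([
  [0,-0.15,0.1,3,0],
  [0,-0.15,0.1,6,0],
  [0,-0.15,0.1,9,0],
  [0,-0.15,0.1,11,0],
  [0,-0.15,0.1,11.9,0],
  [0,-0.15,0.1,11.9,0],
  [1,-0.15,0.1,11.9,0],
  [1,-0.15,0.1,11.9,0],
  [1,-0.15,0.1,11.9,0],
  [1,-0.15,0.1,11.9,0],
])

```text
clock: 3.9
eef_pos: [545.3, 206.0, 88.1]
tool_rot: [3.14, -0.001, 1.351]
force: [0.3, -0.7, -0.2]
width: 28.5
gripper_force: 0.0
```

Request:
play_rows([
  [1,0,0,0,0],
  [1,0,0,0,0],
  [1,0,0,0,0],
  [1,0,0,0,0],
  [1,0,0,0,0],
])

```text
clock: 4.4
eef_pos: [544.6, 206.1, 87.8]
tool_rot: [-3.142, -0.0, 1.352]
force: [-2.2, -0.3, 5.6]
width: 11.0
gripper_force: 59.7
```

Request:
play_rows([
  [1,0,0,-0.3,0],
  [1,0,0,-1,0],
  [1,0,0,-2,0],
  [1,0,0,-3.5,0],
  [1,0,0,-5.5,0],
  [1,0,0,-7.5,0],
  [1,0,0,-9,0],
  [1,0,0,-10,0],
  [1,0,0,-10,0],
  [1,0,0,-10,0],
])

```text
clock: 5.4
eef_pos: [544.6, 205.6, 187.1]
tool_rot: [-3.141, 0.0, 1.351]
force: [1.2, -0.1, -3.4]
width: 10.8
gripper_force: 58.5
```

Run:
```python
from h import *
go(544.3,210.4,330,1.351)
p=ctrl.read_state()["eef_pos"]
ims=[]
for n in("top","side"):
    im,d=ctrl.get_image(n); ims.append(im)
    c=cloud(n,d)[d>0]
    W=c[(abs(c[:,0]-560)<160)&(abs(c[:,1]-210)<140)&(c[:,2]>110)&(c[:,2]<195)]
    q,e,m=fitpan(W,[556,207.8,-.22,100.])
    print(n,q,e,m,"tcp in pan",inv(q,np.array([p])))
    u,v=proj(n,[556,208,180])[0]; u,v=int(u),int(v)
    ims[-1]=cv2.resize(im[v-55:v+55,u-70:u+70],(560,440))[...,::-1]
cv2.imwrite("pics/g2.png",cv2.resize(np.hstack(ims),(800,314)))
```

```text
t 5.4 tcp [544.6 205.6 187.1] rot [-3.141  0.     1.351] width 10.835217769125082 F [ 1.2 -0.1 -3.4] gf 58.52822184562683 q [-0.19  0.63 -0.34  1.78  0.29  0.78 -0.9 ]
cm dx 0.47 dy -0.13 dz -14.89 spin 0.0
top [ 5.56700058e+02  2.09318457e+02 -1.32871984e-01  9.96112470e+01] 4.473231447572565 342 tcp in pan [[-11.50138336  -5.32919411  87.51762786]]
side [ 5.56788753e+02  2.06864209e+02 -2.27854199e-01  9.90143372e+01] 2.4309837050084355 1078 tcp in pan [[-11.58491094  -4.02517962  88.11453765]]
```

View pics/g2.png

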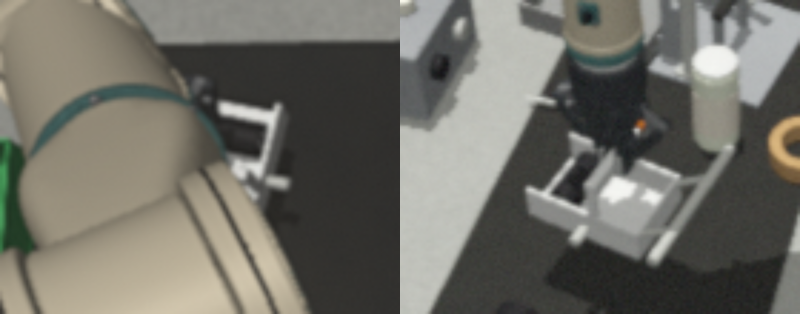

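Pan is lifted level in the side view, roller still seated at (578,185). Raising, then transporting.

Request:
play_rows([
  [1,0,0,-1,0],
  [1,0,0,-3,0],
  [1,0,0,-5.5,0],
  [1,0,0,-8,0],
  [1,0,0,-10.5,0],
  [1,0,0,-12.5,0],
  [1,0,0,-14,0],
  [1,0,0,-15,0],
  [1,0,0,-15,0],
])

```text
clock: 6.4
eef_pos: [545.3, 206.3, 338.7]
tool_rot: [3.14, -0.002, 1.351]
force: [0.7, -0.6, -3.7]
width: 10.7
gripper_force: 58.7
```

```bash
python3 -c "
from h import *
go(558.7,-178.8,335,1.391,False)"
```

```text
t 6.4 tcp [545.3 206.3 338.7] rot [ 3.140e+00 -2.000e-03  1.351e+00] width 10.746908784923397 F [ 0.7 -0.6 -3.7] gf 58.67730438709259 q [-0.15  0.47 -0.4   1.59  0.2   1.11 -0.82]
cm dx -37.29 dy 9.69 dz 0.37 spin -2.3
```

Request:
play_rows([
  [1,-0.7,0.2,0,0],
  [1,-2,0.5,0,0],
  [1,-4,1,0,0],
  [1,-6.5,1.7,0,-0.5],
  [1,-9,2.3,0,-0.5],
  [1,-11.5,3,0,-1],
  [1,-14,3.6,0,-1],
  [1,-16.5,4.3,0,-1],
  [1,-19,4.9,0,-1],
  [1,-21.5,5.6,0,-1],
])

```text
clock: 7.4
eef_pos: [551.6, -18.9, 336.4]
tool_rot: [-3.14, 0.001, 1.367]
force: [0.7, -1.1, -4.2]
width: 11.3
gripper_force: 58.7
```

Request:
play_rows([
  [1,-2.5,0.65,0,0],
  [1,-5,1.3,0,-0.5],
  [1,-7.5,2,0,-0.5],
  [1,-10,2.6,0,-1],
  [1,-12,3.1,0,-1],
  [1,-13.5,3.5,0,-1],
  [1,-14.7,3.8,0,-1.3],
  [1,-15.5,4,0,-1.3],
  [1,-15.8,4.1,0,-1.3],
  [1,-15.8,4.1,0,-1.3],
])

```text
clock: 8.4
eef_pos: [561.2, -179.0, 337.2]
tool_rot: [-3.141, -0.0, 1.392]
force: [-0.7, 0.5, -3.9]
width: 11.0
gripper_force: 58.7
```

```bash
cat > k.py <<'E'
from h import *
go(558.7,-178.8,178,1.391,False)
s=ctrl.read_state();p=s["eef_pos"];y=s["tool_rot"][2]-np.pi/2
c,sn=np.cos(y),np.sin(y); g=[p[0]+12*c-4*sn,p[1]+12*sn+4*c,y,p[2]-88]
print("pan by kin",np.round(g,3))
ims=[]
for n in("top","side"):
    im,d=ctrl.get_image(n); ims.append(im)
    c=cloud(n,d)[d>0]
    W=c[(abs(c[:,0]-p[0])<160)&(abs(c[:,1]-p[1])<140)&(c[:,2]>g[3]+12)&(c[:,2]<g[3]+95)]
    try: q,e,m=fitpan(W,g); print(n,np.round(q,3),e,m)
    except Exception as ex: print(n,ex)
    u,v=proj(n,[p[0],p[1],160])[0]; u,v=int(u),int(v)
    ims[-1]=cv2.resize(im[v-60:v+60,u-80:u+80],(560,420))[...,::-1]
import sys
cv2.imwrite("pics/%s.png"%sys.argv[1],cv2.resize(np.hstack(ims),(800,300)))
E
python3 k.py g3
```

```text
t 8.4 tcp [ 561.2 -179.   337.2] rot [-3.141 -0.     1.392] width 11.026944445851893 F [-0.7  0.5 -3.9] gf 58.68161380290985 q [ 0.48  0.48 -0.34  1.58  0.17  1.12 -0.08]
cm dx -0.03 dy -0.25 dz 15.92 spin 0.0
pan by kin [ 5.73703e+02 -1.77152e+02 -1.79000e-01  2.49248e+02]
top [ 5.75030e+02 -1.81243e+02 -2.09000e-01  2.50299e+02] 2.3405048181530477 604
side [ 5.72989e+02 -1.75348e+02 -1.91000e-01  2.49977e+02] 2.5150132659722395 906
```

View pics/g3.png

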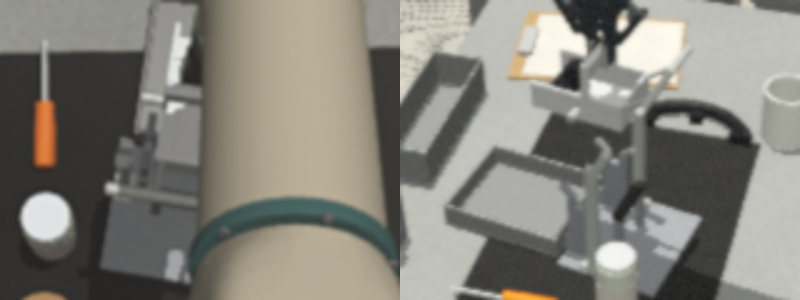

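Pan hangs level above the stand (side view (600,90)), bar behind the uprights. Shifting 2.5 mm back and lowering into the slot flares.

Request:
play_rows([
  [1,0,-0.25,1,0],
  [1,0,-0.25,3,0],
  [1,0,-0.25,5.5,0],
  [1,0,-0.25,8,0],
  [1,0,-0.25,10,0],
  [1,0,-0.25,11.5,0],
  [1,0,-0.25,12.5,0],
  [1,0,-0.25,13,0],
  [1,0,-0.25,13,0],
  [1,0,-0.25,13,0],
])

```text
clock: 9.5
eef_pos: [559.2, -178.7, 207.9]
tool_rot: [3.14, -0.0, 1.392]
force: [0.8, -0.3, -2.7]
width: 11.3
gripper_force: 58.7
```

```bash
python3 k.py g4
```

```text
t 9.5 tcp [ 559.2 -178.7  207.9] rot [ 3.14  -0.     1.392] width 11.282367297398368 F [ 0.8 -0.3 -2.7] gf 58.651397824287415 q [ 0.46  0.61 -0.31  1.74  0.24  0.82 -0.14]
cm dx -0.02 dy -0.05 dz 2.99 spin 0.0
pan by kin [ 5.71714e+02 -1.76867e+02 -1.79000e-01  1.19940e+02]
top [ 5.74446e+02 -1.78600e+02 -1.97000e-01  1.20928e+02] 2.2779170117621845 526
side [ 5.70747e+02 -1.76332e+02 -1.91000e-01  1.20937e+02] 2.5385018879703782 782
```

View pics/g4.png

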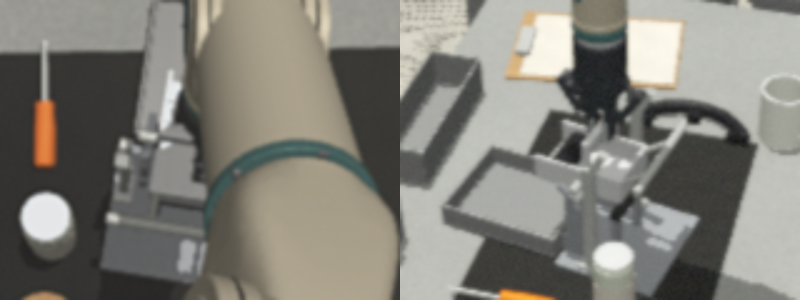

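Request:
play_rows([
  [1,0,-0.1,0.5,0],
  [1,0,-0.1,1,0],
  [1,0,-0.1,1.4,0],
  [1,0,-0.1,1.8,0],
  [1,0,-0.1,2.1,0],
  [1,0,-0.1,2.3,0],
  [1,0,-0.1,2.5,0],
  [1,0,-0.1,2.6,0],
])

```text
clock: 10.4
eef_pos: [557.7, -178.5, 181.2]
tool_rot: [-3.142, -0.0, 1.391]
force: [0.6, -0.3, -4.7]
width: 11.1
gripper_force: 58.7
```

Request:
play_rows([
  [1,0,0,0.2,0],
  [1,0,0,0.3,0],
  [1,0,0,0.4,0],
  [1,0,0,0.4,0],
])

```text
clock: 10.8
eef_pos: [557.8, -178.6, 177.8]
tool_rot: [3.141, 0.0, 1.392]
force: [-1.0, -0.2, 1.5]
width: 10.7
gripper_force: 59.3
```

Request:
play_rows([
  [1,0,0,0.1,0],
  [0.4,0,0,0.1,0],
  [0.4,0,0,0.1,0],
  [0.4,0,0,0.1,0],
  [0.4,0,0,0.1,0],
  [0.4,0,0,0.1,0],
  [0.4,0,0,0.1,0],
  [0.4,0,0,-2,0],
  [0.4,0,0,-5,0],
  [0.4,0,0,-8,0],
])

```text
clock: 11.8
eef_pos: [557.4, -178.4, 257.8]
tool_rot: [-3.14, -0.0, 1.392]
force: [0.1, -0.5, 0.6]
width: 51.3
gripper_force: 0.0
```

```bash
cat > k2.py <<'E'
from h import *
import sys
def fit5(W,p):  # x,y,yaw,z,pitch(nose down +) about pin axis
    t=cKDTree(PAN)
    def L(q,W):
        A=inv(q[:4],W)-[0,0,15]; c,s=np.cos(q[4]),np.sin(q[4])
        return np.c_[c*A[:,0]-s*A[:,2],A[:,1],s*A[:,0]+c*A[:,2]]+[0,0,15]
    for g in(25,10): 
        V=W[t.query(L(p,W))[0]<g]
        p=least_squares(lambda q:t.query(L(q,V))[0],p,loss="soft_l1",f_scale=3,diff_step=1e-4).x
    return p,len(V)
ims=[]
for n in("top","side"):
    im,d=ctrl.get_image(n); c=cloud(n,d)[d>0]
    W=c[(abs(c[:,0]-560)<160)&(abs(c[:,1]+178)<100)&(c[:,2]>112)&(c[:,2]<185)]
    q,m=fit5(W,[571,-177,-.18,90.,float(sys.argv[2])]); print(n,np.round(q,3),m)
    u,v=proj(n,[560,-178,130])[0]; u,v=int(u),int(v)
    ims.append(cv2.resize(im[v-60:v+60,u-80:u+80],(560,420))[...,::-1])
    if n=="side": print([(r["bbox"],r["confidence"]) for r in ctrl.search_frame(n,"roller")])
cv2.imwrite("pics/%s.png"%sys.argv[1],cv2.resize(np.hstack(ims),(800,300)))
bx=[571.2-105*np.cos(.18),-177+105*np.sin(.18)]
print("bar",bx); go(bx[0],bx[1],155,1.391)
E
python3 k2.py g5 0
```

```text
top [ 5.72527e+02 -1.80171e+02 -2.30000e-01  9.26370e+01 -9.00000e-03] 458
side [ 5.71084e+02 -1.75494e+02 -1.72000e-01  9.22600e+01 -7.00000e-03] 519
[([180.4, 315.2, 206.1, 343.4], 0.67), ([241.7, 187.8, 255.6, 200.0], 0.41)]
bar [np.float64(467.8964122572473), np.float64(-158.20189479028846)]
t 11.95 tcp [ 558.9 -178.8  259.3] rot [3.137 0.    1.391] width 51.17976689614615 F [-0.6  0.7 -0.4] gf 0.0 q [ 0.47  0.55 -0.33  1.69  0.21  0.93 -0.12]
cm dx 0.40 dy -9.33 dz 9.83 spin 0.0
```

View pics/g5.png

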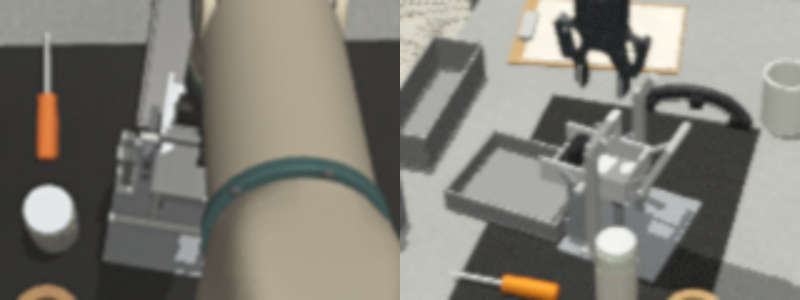

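Pan is seated level in the slots with the roller in it (side view (578,150)), the tote ahead. Next, the rear bar.

Request:
play_rows([
  [0.4,0,0,-2,0],
  [0.4,0.1,-2,-2,0],
  [0.3,0.2,-5,-2,0],
  [0.3,0.4,-8,-2,0],
  [0.3,0.4,-9.3,-1,0],
  [0.3,0.4,-9.3,2,0],
  [0.3,0.4,-9.3,4,0],
  [0.3,0.4,-9.3,5,0],
  [0.3,0.4,-9.3,5,0],
])

```text
clock: 12.85
eef_pos: [465.7, -157.7, 205.6]
tool_rot: [-3.138, -0.001, 1.392]
force: [-0.0, -0.1, -0.3]
width: 59.6
gripper_force: 0.0
```

```bash
python3 k2.py g6 0
```

```text
top [ 5.79676e+02 -1.68627e+02 -1.05000e-01  9.42630e+01 -2.20000e-02] 230
side [ 5.71960e+02 -1.76162e+02 -1.67000e-01  9.28960e+01 -1.80000e-02] 501
[([182.7, 313.1, 207.1, 342.9], 0.71), ([242.7, 187.3, 253.6, 201.2], 0.5), ([243.7, 184.7, 300.7, 245.1], 0.35)]
bar [np.float64(467.8964122572473), np.float64(-158.20189479028846)]
t 13.0 tcp [ 467.5 -158.1  207.8] rot [ 3.141 -0.     1.392] width 59.50268898676941 F [-0.8 -0.   0.1] gf 0.0 q [ 0.49  0.49 -0.32  1.99  0.23  0.69 -0.15]
cm dx -0.01 dy 0.04 dz 4.68 spin 0.0
```

View pics/g6.png

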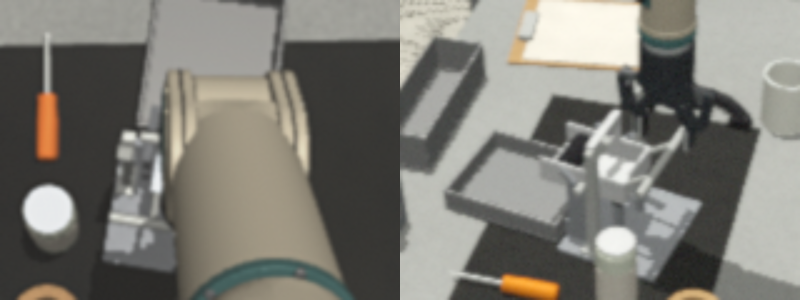

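Gripper straddles the bar (side view (670,130)). Descend and close.

Request:
play_rows([
  [0.3,0,0,2,0],
  [0.3,0,0,4,0],
  [0.3,0,0,4.6,0],
  [0.3,0,0,4.6,0],
  [1,0,0,4.6,0],
  [1,0,0,4.6,0],
  [1,0,0,4.6,0],
  [1,0,0,4.6,0],
  [1,0,0,4.6,0],
  [1,0,0,4.6,0],
])

```text
clock: 14.0
eef_pos: [467.1, -158.2, 162.0]
tool_rot: [3.141, 0.0, 1.391]
force: [-2.0, 0.1, 6.0]
width: 10.1
gripper_force: 58.6
```

Run:
```python
from h import *
go(467.9,-158.2,155,1.391)
a0=np.array([-105,50.])
for th in range(0,44,4):
    t=np.radians(th);c,s=np.cos(t),np.sin(t)
    x,z=c*a0[0]+s*a0[1],-s*a0[0]+c*a0[1]
    print(th,"dy %.2f dz %.2f"%((x+105)/10,-(z-50)/10))
```

```text
t 14.0 tcp [ 467.1 -158.2  162. ] rot [3.141 0.    1.391] width 10.054961080448859 F [-2.   0.1  6. ] gf 58.62155020236969 q [ 0.46  0.56 -0.28  2.04  0.28  0.58 -0.19]
cm dx 0.01 dy 0.08 dz 0.10 spin 0.0
0 dy 0.00 dz -0.00
4 dy 0.37 dz -0.72
8 dy 0.80 dz -1.41
12 dy 1.27 dz -2.07
16 dy 1.78 dz -2.70
20 dy 2.34 dz -3.29
24 dy 2.94 dz -3.84
28 dy 3.58 dz -4.34
32 dy 4.25 dz -4.80
36 dy 4.94 dz -5.22
40 dy 5.67 dz -5.58
```

Request:
play_rows([
  [1,0.17,0,-0.35,0],
  [1,0,0.37,-0.72,0],
  [1,0,0.8,-1.41,0],
  [1,0,1.27,-2.07,0],
  [1,0,1.78,-2.7,0],
  [1,0,2.34,-3.29,0],
  [1,0,2.94,-3.84,0],
  [1,0,3.58,-4.34,0],
  [1,0,4.1,-4.7,0],
  [1,0,4.1,-4.7,0],
])

```text
clock: 15.0
eef_pos: [505.1, -165.1, 209.4]
tool_rot: [-3.136, 0.001, 1.391]
force: [-10.1, 2.6, 9.6]
width: 10.1
gripper_force: 58.7
```

```bash
sed -i 's/c\[:,2\]<185/c[:,2]<225/' k2.py; python3 k2.py g7 0.55
```

```text
top [ 5.77522e+02 -1.68489e+02 -1.86000e-01  9.20320e+01  4.86000e-01] 251
side [ 5.70630e+02 -1.74197e+02 -1.81000e-01  8.87860e+01  5.14000e-01] 535
[([179.2, 313.6, 204.9, 344.1], 0.86), ([242.9, 189.3, 258.7, 202.4], 0.47)]
bar [np.float64(467.8964122572473), np.float64(-158.20189479028846)]
t 15.15 tcp [ 504.8 -165.   209.2] rot [-3.136e+00  1.000e-03  1.391e+00] width 9.319303899147144 F [-9.9  1.2  9.7] gf 58.67035925388336 q [ 0.48  0.54 -0.31  1.89  0.23  0.76 -0.15]
cm dx 0.01 dy -3.75 dz 4.82 spin 0.0
```

View pics/g7.png

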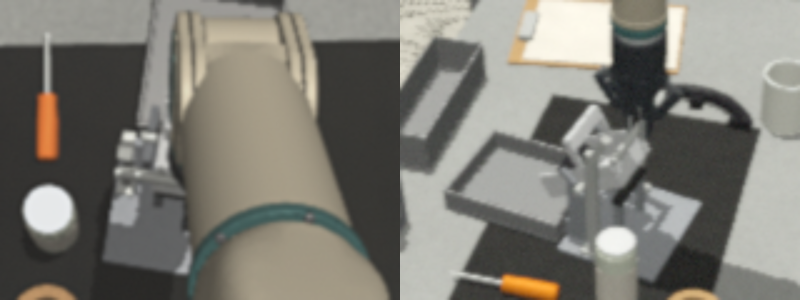

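Request:
play_rows([
  [1,0,0.17,-0.15,0],
  [1,0,0.34,-0.27,0],
  [1,0,0.5,-0.38,0],
  [1,0,0.65,-0.47,0],
  [1,0,0.65,-0.47,0],
])

```text
clock: 15.65
eef_pos: [511.4, -166.2, 214.0]
tool_rot: [-3.136, 0.001, 1.391]
force: [-9.8, 1.5, 9.1]
width: 10.0
gripper_force: 58.6
```

Request:
play_rows([
  [1,0,0.17,-0.1,0],
  [1,0,0.34,-0.2,0],
  [1,0,0.34,-0.2,0],
])

```text
clock: 15.95
eef_pos: [515.0, -166.9, 216.4]
tool_rot: [-3.137, 0.001, 1.391]
force: [-10.9, 2.3, 12.8]
width: 9.7
gripper_force: 58.9
```

Request:
play_rows([
  [1,0,0.18,-0.09,0],
  [1,0,0.36,-0.18,0],
  [1,0,0.36,-0.18,0],
])

```text
clock: 16.25
eef_pos: [515.9, -167.1, 217.0]
tool_rot: [-3.131, 0.001, 1.391]
force: [-13.6, 2.8, 9.1]
width: 9.9
gripper_force: 58.9
```

Request:
play_rows([
  [1,0,0.18,-0.08,0],
  [1,0,0.36,-0.16,0],
  [1,0,0.36,-0.16,0],
])

```text
clock: 16.55
eef_pos: [516.1, -167.1, 217.1]
tool_rot: [-3.123, 0.001, 1.391]
force: [-17.5, 3.8, 5.7]
width: 9.9
gripper_force: 58.7
```

The bar is against the stops: position no longer advances and the force builds backward and down. Holding.

Request:
play_rows([
  [1,0,0.05,0,0],
  [1,0,0.05,0,0],
  [1,0,0.05,0,0],
  [1,0,0.05,0,0],
  [1,0,0.05,0,0],
  [1,0,0.05,0,0],
  [1,0,0.05,0,0],
  [1,0,0.05,0,0],
  [1,0,0.05,0,0],
  [1,0,0.05,0,0],
])

```text
clock: 17.55
eef_pos: [516.2, -167.1, 217.0]
tool_rot: [-3.122, 0.001, 1.391]
force: [-19.1, 3.5, 5.7]
width: 9.9
gripper_force: 58.9
```

```bash
python3 k2.py g8 0.63
```

```text
top [ 5.70381e+02 -1.66474e+02 -3.23000e-01  9.01280e+01  6.28000e-01] 318
side [ 5.69508e+02 -1.74365e+02 -1.86000e-01  8.93180e+01  6.29000e-01] 544
[([183.0, 312.8, 203.9, 346.0], 0.77), ([204.2, 192.0, 220.7, 212.6], 0.57), ([258.7, 226.5, 275.0, 264.9], 0.46), ([236.7, 174.1, 281.4, 216.9], 0.33)]
bar [np.float64(467.8964122572473), np.float64(-158.20189479028846)]
t 17.7 tcp [ 516.1 -167.1  217. ] rot [-3.122e+00  1.000e-03  1.391e+00] width 9.77537257219465 F [-18.1   3.5   6.8] gf 58.88915419578552 q [ 0.47  0.55 -0.32  1.84  0.23  0.81 -0.14]
cm dx 0.01 dy -4.91 dz 5.60 spin 0.0
```

View pics/g8.png

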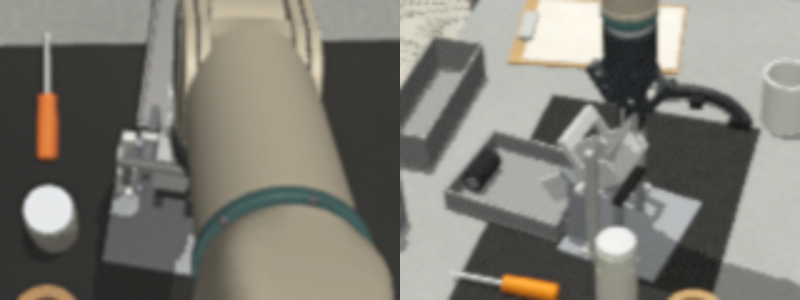

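The small roller lies in the tote (side view (483,168)) and the pan is tipped to 0.63 rad. Lowering along the arc.

Request:
play_rows([
  [1,0,-0.92,0.49,0],
  [1,0,-1.61,0.91,0],
  [1,0,-2.28,1.37,0],
  [1,0,-2.92,1.87,0],
  [1,0,-3.52,2.42,0],
  [1,0,-4.08,3.01,0],
  [1,0,-4.59,3.64,0],
  [1,0,-5.06,4.3,0],
  [1,0,-5.49,4.99,0],
  [1,0,-5.49,4.99,0],
])

```text
clock: 18.7
eef_pos: [470.9, -158.8, 169.0]
tool_rot: [3.141, 0.0, 1.392]
force: [-5.0, 0.5, 3.7]
width: 9.8
gripper_force: 62.4
```

Request:
play_rows([
  [1,0,-0.15,0.3,0],
  [1,0,-0.3,0.6,0],
  [1,0,-0.37,0.75,0],
  [1,0,-0.37,0.8,0],
  [1,0,-0.37,0.8,0],
  [1,0,-0.37,0.8,0],
])

```text
clock: 19.3
eef_pos: [467.3, -158.2, 161.9]
tool_rot: [3.141, 0.001, 1.391]
force: [-6.0, 2.4, 12.5]
width: 9.7
gripper_force: 64.1
```

```bash
python3 k2.py g9 0.0
```

```text
top [ 5.76728e+02 -1.69719e+02 -2.03000e-01  9.48240e+01 -3.80000e-02] 220
side [ 5.72264e+02 -1.75836e+02 -1.70000e-01  9.26720e+01 -1.80000e-02] 493
[([180.6, 314.4, 204.1, 343.9], 0.56), ([206.7, 192.0, 221.4, 210.2], 0.52), ([236.0, 180.7, 287.0, 216.5], 0.5)]
bar [np.float64(467.8964122572473), np.float64(-158.20189479028846)]
t 19.45 tcp [ 467.3 -158.2  161.9] rot [3.141e+00 1.000e-03 1.391e+00] width 9.676076794175865 F [-7.1  1.5 12.6] gf 64.13089513778687 q [ 0.46  0.56 -0.28  2.04  0.28  0.58 -0.19]
cm dx 0.01 dy 0.06 dz 0.09 spin 0.0
```

Level on the rest, the same reading as before tipping. Release and retreat upward.

Request:
play_rows([
  [1,0,0,0,0],
  [0.3,0,0,0,0],
  [0.3,0,0,0,0],
  [0.3,0,0,0,0],
  [0.3,0,0,0,0],
  [0.3,0,0,0,0],
  [0.3,0,0,-2,0],
  [0.3,0,0,-5,0],
  [0.3,0,0,-9,0],
  [0.3,0,0,-12,0],
])

```text
clock: 20.45
eef_pos: [467.3, -158.0, 282.4]
tool_rot: [3.14, -0.0, 1.392]
force: [0.5, -0.7, 0.3]
width: 60.1
gripper_force: 0.0
```

Request:
play_rows([
  [0.3,0,0,-3,0],
  [0.3,0,0,-3,0],
  [0.3,0,0,-3,0],
  [0.3,0,0,-3,0],
  [0.3,0,0,-3,0],
  [0.3,0,0,-3,0],
])

```text
clock: 21.05
eef_pos: [466.5, -157.9, 309.6]
tool_rot: [-3.14, -0.0, 1.392]
force: [0.0, -0.8, 1.1]
width: 59.5
gripper_force: 0.0
```

```bash
python3 k2.py g10 0.0
```

```text
top [ 5.79765e+02 -1.69552e+02 -1.05000e-01  9.29000e+01 -1.60000e-02] 260
side [ 5.72521e+02 -1.75462e+02 -1.74000e-01  9.27740e+01 -1.90000e-02] 526
[([181.5, 311.8, 206.5, 343.3], 0.95), ([202.4, 191.7, 218.9, 211.1], 0.72), ([245.4, 200.9, 299.5, 248.7], 0.32)]
bar [np.float64(467.8964122572473), np.float64(-158.20189479028846)]
t 21.2 tcp [ 466.8 -158.   310.1] rot [-3.141 -0.     1.392] width 59.69827594579021 F [0.  1.1 0.2] gf 0.0 q [ 0.54  0.36 -0.37  1.87  0.16  0.95 -0.08]
cm dx -0.00 dy 0.11 dz 14.91 spin 0.0
```

View pics/g10.png

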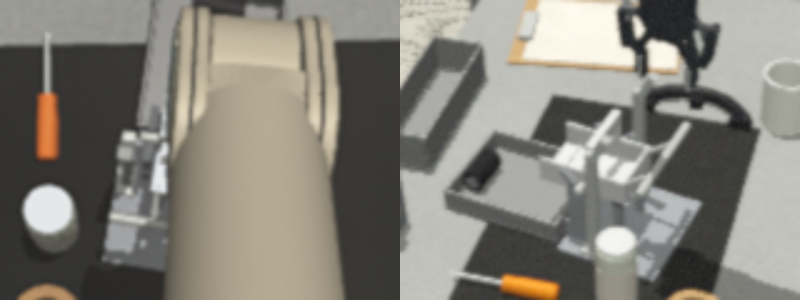

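The pan lies level and released, the roller rests in the tote at (482,168), and the gripper is clear. Handing in.

```bash
python3 -c "
from cell import ctrl
print(ctrl.finish_job())"
```

```text
the job is handed in; nothing more can be done
None
```

The job is done and handed in at about 21 s: the pan is level and released in its slots, the roller is in the tote, and no bystander was seen to move; the interface gave no verdict.

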